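Shut the curing box, roll its level thumbwheel to the long tick, press start

TASK

Post-cure the casting that lies in the UV curing box: shut the lid, roll the level thumbwheel (the one nearer the lid) until its white line stands at the long tick beside its slot, and only then press the start button fully down and let go. Go gently: light pressure on the wheel (its small plastic axle takes no more than about 12 N), the timer wheel beside it stays as it is, and the things lying about are not pushed around.

Things in the scene. Friction and masses are not known exactly. Their poses are not given: they have to be found in the camera images.
- unit: The curing box, a white case 200 mm (x) by 300 mm (y) by 62 mm high, fixed to the table. Origin: centre of its underside; x points from front to rear, y to its left, z up. Left part (y -25 to 145 mm): open bed with the mould, under the lid. Right part (y -150 to -29 mm): level grey panel, 62 mm above the table, with two slots, each with a black thumbwheel, and the start button; the rest is flush.
- level_dial: The level thumbwheel and its mount. Origin: middle of the wheel's slot (41 by 12 mm, long side along x), on the panel surface at (-35, -75) mm of the box, straight above the wheel's axle. Axes as the box. How far the wheel's crown stands out of the panel differs from box to box, 5 to 9 mm, and is not measured: find it by touch. It sits rigidly, so the force climbs steeply within a few tenths of a mm.
- level (a joint): Turn of the level wheel (48 mm diameter, 8 mm thick, axle along y), rad: 0 with its white line on top, positive with the line towards the rear (+x); dragging the crown rearward raises it, 1 rad per 24 mm. Stays where left (friction 0.05 N m, rolled by 4 to 7 N on the crown); stops at +-1.2. Ticks left of the slot at -0.7, -0.35, 0, 0.35, 0.7; the long one (13 mm, others 6) is at 0.35.
- timer (a joint): Turn of the timer wheel, the same kind of wheel in the slot farther from the lid, centred at (-35, -120) mm of the box, read the same way. To be left alone.
- lid (a joint): Opening of the lid, rad: 0 shut, 1.85 leaning back on its stop; starts at 1.70 to 1.84, past upright. It is 200 mm along x, 170 mm from hinge to free edge, 28 mm thick, 0.35 kg, with a tinted window. Soft-close hinge: once swung inward past upright (below about 1.2) it sinks shut by itself in 2 to 5 s.
- lid_hinge (a point): Middle of the lid's hinge line, at (0, 143) mm of the box, 62 mm above the table; the line runs along the box's x. Axes as the curing box.
- lid_edge (a point): Middle of the lid's free edge, on its outer (upper when shut) face. While the lid is open this is its top, about 0.22 m above the table, the outer face looking to the left (box's +y).
- start (a joint): Travel of the start button in m: 0 up, 0.006 fully down; it springs back (about 1.5 N at first, 4.5 N fully down), then comes hard on its stop.
- start_top (a point): Top centre of the round steel start button (25 mm diameter), at (60, -75) mm of the box, 12 mm above the panel when up.
- mould: White square mould, 56 by 56 by 20 mm, holding the casting, loose in the bed of the curing box. Origin: centre of its underside.
- spare_mould: A second mould, 56 by 56 by 20 mm, on the right cardboard. Origin: centre of its underside.
- cup_a: White paper cup, 76 mm wide at the rim, 87 mm high, with a dropper leaning in it (to 140 mm high), standing close to the curing box. Origin: centre of its underside.
- cup_b: Yellow cup of the same size without dropper, standing close to the curing box. Origin: centre of its underside.
- cup_c: White cup with dropper, as cup_a, standing close to the curing box. Origin: centre of its underside.
- phone: Phone, 150 by 72 by 8 mm, lying on the left cardboard. Origin: centre of its underside.
- paper_tube: Rolled paper tube, 130 mm long, 24 mm thick, lying on the left cardboard. Origin: centre, underside.
- pliers: Pliers with yellow handles, 180 mm long, lying on the right cardboard. Origin: between the handles near the pivot, underside.
- timer_line (a point): The white line on the rim of the timer wheel, at the middle of its width; 24 mm from that wheel's axle.

How it is judged (in metres and radians):
On the way, in this order (a step that is already met when the one before it is completed fails the run):
1. the lid is shut and the level wheel's white line stands at the long tick (value of joint lid below 0.04 rad and value of joint level between 0.25 and 0.45 rad), for 0.2 s.
2. the start button is pressed fully down (all of step 1 and value of joint start above 0.004 m), for 0.05 s.
At the end, for the whole second after the job is handed in: The lid is shut (below 0.04 rad), the level wheel's line is within 0.10 rad of the long tick (0.25 to 0.45 rad), the start button has been pressed (over 4 mm) and is up again (under 1 mm) (all of step 1 and value of joint start below 0.001 m); the robot touches nothing.
It fails at once if start pressed while the lid is not shut or the level is not at the long tick (value of joint start above 0.002 m and not (value of joint lid below 0.04 rad and value of joint level between 0.25 and 0.45 rad)).
It fails at once if the level wheel is pushed with more than 12 N (contact force between any of the fingers, the arm and level_dial above 12 N).
It fails at once if the timer wheel is turned by more than 0.1 rad (its white line by 2.4 mm) (distance of timer_line from where it was at the start of the episode above 0.0024 m).
It fails at once if a thing lying about, or the mould in the bed, is shifted by more than 20 mm (distance of any of mould, spare_mould, cup_a, cup_b, cup_c, phone, paper_tube, pliers from where it was at the start of the episode above 0.02 m).
It also fails if it takes over 67 s, if anything falls off the work surface, if the arm or the gripper's body presses on something with over 40 N, if the wrist force passes 120 N, or if a joint passes its speed limit or range.

ROBOT

A 7-joint arm with a two-finger parallel gripper is mounted at the origin on the work surface. World frame = base frame: x ahead of the robot, y to its left, z up, the work surface at z = 0. Lengths are in m, angles in degrees, forces in N, time in s.
With the tool pointing down it reaches from about 0.425 to 0.95 m from the base axis. Payload 4.7 kg.
Tool frame: the origin (TCP) lies on the centre line of the jaws, within the pads' length; the fingertips stand 11 mm ahead of it and the grasp point (between the pads) lies 8 mm behind it; z points along the fingers, x is the direction in which the jaws open and shut, and the axes are right-handed (so a half turn about z gives the same grasp; the last joint's range is limited). The gripper opens to 87 mm and grips with 3 to 60 N. Pads are 19 mm wide; open, the fingers measure 117 mm over their backs; the gripper's body (75 mm by 190 mm) begins 51 mm behind the grasp point.
Start: joints at [64.349, 26.849, -2.785, 87.806, 1.381, 65.374, -4.715], TCP at [0.275, -0.617, 0.234] pointing down, gripper open.
Joint ranges: [-148.3, 148.3], [-19.14, 114.17], [-79.39, 73.82], [5.75, 140.21], [-59.74, 239.74], [12.07, 113.84], [-152.46, 152.46]. Speed limits (degrees/s): [147.25, 147.25, 180, 180, 180, 180, 180].

INTERFACE

Orientations are given as [roll, pitch, yaw] about the fixed x, y, z axes, in that order (R = Rz(yaw) Ry(pitch) Rx(roll)).
In Python, from workcell import status, vision, ctrl gives the robot as it stands. The module is installed in compiled form; this text tells all that it offers.
- The arm moves only by the shell command python3 -m creep 'ROWS'. ROWS is JSON, a list that holds one entry, the list of rows, each a list of 7 numbers: the shift along the tool's x, y, z in mm, then the turn, a rotation vector about the tool's x, y, z in rad, then the finger opening in mm, from 0 to 87. In form: [[[x, y, z, ax, ay, az, claw], ...]]. A call has 1 to 8 rows; each row is the pose to reach, as a shift and turn from the pose measured when the call began, along the tool's axes at that moment; what a row does not reach only later rows make up. A row lasts 1/10 s, in which the tool goes at most 50 mm and 8.59 degrees, less where a joint would pass 70% of its speed; a pose out of reach is approached as far as the arm can. A call with a gripper value outside its range is refused whole. The fingers move at their own pace and stop on an object; the grip force is fixed at half the most. Time passes only in rows, so rows that repeat a pose let the fingers close. It gives the time, the measured TCP pose, the force and the opening at its end, in the units of the state.
- status.get_state(): the state, without advancing time (a new reading comes with each control period).
- vision.snapshot(name): name is "scene" or "side" or "wrist"; returns a dict with "frame" (400x640x3 uint8, red, green, blue), "z_map" (400x640 float32, m along the optical axis (not along the pixel's ray), 0 where there is no reading), "K" (3x3 intrinsics, pixels), "D" ([k1, k2, p1, p2, k3] as OpenCV has them; the pictures are not rectified), "eye" and "orientation" of the camera in the world. Camera axes: x right, y down, z forward; pixel columns grow to the right and rows downward; lengths in m; the calibration is good to about 2 mm. A picture is of the moment at which its call begins.
- ctrl.close_job(): hands the job in, once; it reports no verdict.
Trained networks look in a picture, given as the dict that the camera call returned (one of the last four; its "shot" number tells which), for a name from the list of things; names that differ only in an ending like _2 or _b are one class to them, and where a whole thing is asked for, a point or a joint stands for the part that bears it (a point fixed in the world has none). Each returns a list of dicts, best first, with "confidence" (0 to 1); they miss things now and then, are a little off and sometimes report something else, mostly with a low value. They report only what shows in the picture. A call takes as long as a camera call.
- vision.silhouettes(picture, label): "pixels" (400x640 bool, what is visible of it).
- vision.place_of(picture, label): "centre" ([x, y, z] in m, in world coordinates, good to about 4 mm: a listed point, or the origin of a listed thing).
The state is a dict: "clock": time; "qpos": joint angles; "qvel": joint speeds; "tau": joint torques, N m; "tcp_pos": TCP position; "eef_rot": TCP orientation; "force": force on the tool from outside, world axes, zero at the start; "ft_torque": the same for the moment, N m; "finger_gap": finger opening in m.
Only numpy, scipy, OpenCV 4.12 (cv2) and the standard library are available. Lean on these libraries where they do the work, as an engineer would, in place of code of your own. Each camera call takes 0.05 s, during which the arm holds its last target. There are 200 camera calls.

## Working session

There is one attempt and no reset: what is moved stays moved. The work goes in short steps, Python scripts to look and compute and a shell command to move; the robot and the scene stay as the last step left them, time stands still between calls to the robot, and variables do not carry over. Pictures are saved under pics/ and viewed, about 8 in all and at most 12, crops included, and the job is handed in when it is done.

```bash
mkdir -p pics; cat > h.py <<'E'
import numpy as np, cv2
from scipy.spatial.transform import Rotation as R
from workcell import status, vision, ctrl
def rot(o):
    o=np.array(o,float)
    return o if o.shape==(3,3) else R.from_euler('xyz',o,degrees=True).as_matrix()
def cloud(p):
    z=p['z_map']; h,w=z.shape
    u,v=np.meshgrid(np.arange(w),np.arange(h))
    n=cv2.undistortPoints(np.stack([u,v],-1).reshape(-1,1,2).astype(float),np.array(p['K'],float),np.array(p['D'],float)).reshape(h,w,2)
    c=np.dstack([n[...,0]*z,n[...,1]*z,z])
    return c@rot(p['orientation']).T+np.array(p['eye'])
def proj(p,X):
    r=rot(p['orientation']); X=(np.atleast_2d(X)-p['eye'])@r
    return cv2.projectPoints(X,np.zeros(3),np.zeros(3),np.array(p['K'],float),np.array(p['D'],float))[0].reshape(-1,2)
def save(p,name,crop=None,k=1):
    f=p['frame'][...,::-1]
    if crop: f=f[crop[1]:crop[3],crop[0]:crop[2]]
    cv2.imwrite('pics/'+name,cv2.resize(f,None,fx=k,fy=k,interpolation=cv2.INTER_CUBIC))
def st():
    s=status.get_state(); print({k:np.round(s[k],4).tolist() for k in ('clock','qpos','tcp_pos','eef_rot','force','finger_gap')}); return s
def rel(target,s=None):
    s=s or status.get_state()
    return 1000*rot(s['eef_rot']).T@(np.array(target)-s['tcp_pos'])
E
cat > a.py <<'E'
from h import *
st()
for cam in ('scene','side'):
    p=vision.snapshot(cam); save(p,cam+'0.png'); print(cam,np.round(p['eye'],3),p['orientation'])
    for n in ('unit','level_dial','lid_hinge','lid_edge','start_top','timer_line','cup_a','cup_b','mould','phone','paper_tube','pliers','spare_mould'):
        print(n,[(round(float(d['confidence']),2),np.round(d['centre'],3).tolist()) for d in vision.place_of(p,n)[:3]])
E
python3 a.py
```

```text
{'clock': 0.0, 'qpos': [64.3494, 26.8972, -2.7857, 87.8748, 1.3829, 65.3721, -4.7171], 'tcp_pos': [0.2743, -0.6161, 0.2325], 'eef_rot': [179.9948, 0.1104, -66.0029], 'force': [0.4186, -0.5354, 0.459], 'finger_gap': 0.0872}
scene [1.254 0.131 0.715] [-132.24984646   -1.09073316  101.98146959]
unit [(0.93, [0.585, -0.029, -0.001]), (0.46, [0.648, -0.096, 0.075])]
level_dial [(0.54, [0.555, -0.103, 0.062]), (0.5, [0.641, -0.439, 0.006])]
lid_hinge [(0.71, [0.572, 0.118, 0.066])]
lid_edge [(0.83, [0.568, 0.196, 0.219])]
start_top [(0.6, [0.647, -0.1, 0.074])]
timer_line [(0.57, [0.562, -0.148, 0.068]), (0.41, [0.647, -0.095, 0.076])]
cup_a [(0.65, [0.732, 0.026, -0.006]), (0.63, [0.58, -0.246, -0.001])]
cup_b [(0.65, [0.732, 0.026, -0.006]), (0.63, [0.58, -0.246, -0.001])]
mould [(0.63, [0.604, 0.017, 0.014])]
phone [(0.73, [0.619, 0.437, 0.002])]
paper_tube [(0.56, [0.459, 0.434, 0.006])]
pliers [(0.84, [0.64, -0.44, 0.009])]
spare_mould [(0.73, [0.456, -0.431, 0.008])]
side [ 0.529 -0.826  0.939] [-135.83754269    1.12382709   -2.62385644]
unit [(0.87, [0.583, -0.027, -0.002]), (0.19, [0.549, -0.1, 0.063])]
level_dial []
lid_hinge [(0.69, [0.572, 0.118, 0.065]), (0.18, [0.644, -0.44, 0.003])]
lid_edge [(0.64, [0.568, 0.188, 0.216])]
start_top [(0.6, [0.648, -0.096, 0.071])]
timer_line [(0.57, [0.561, -0.146, 0.068])]
cup_a [(0.95, [0.731, 0.028, 0.001]), (0.93, [0.58, -0.243, 0.002]), (0.91, [0.408, -0.027, 0.006])]
cup_b [(0.95, [0.731, 0.028, 0.001]), (0.93, [0.58, -0.243, 0.002]), (0.91, [0.408, -0.027, 0.006])]
mould [(0.81, [0.606, 0.017, 0.012])]
phone [(0.51, [0.616, 0.442, 0.003])]
paper_tube [(0.58, [0.455, 0.434, 0.004])]
pliers [(0.89, [0.641, -0.44, 0.001])]
spare_mould [(0.82, [0.459, -0.435, 0.006])]
```

View pics/scene0.png

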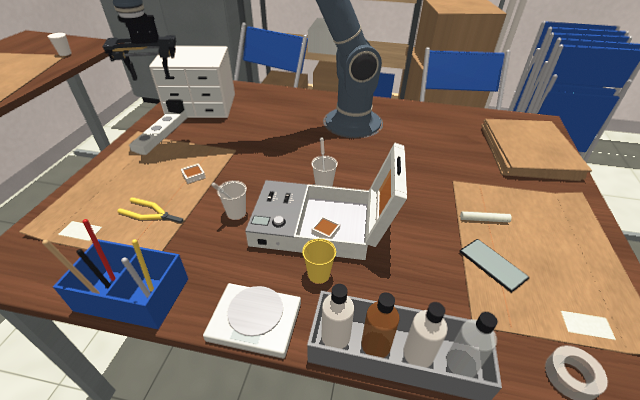

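View pics/side0.png

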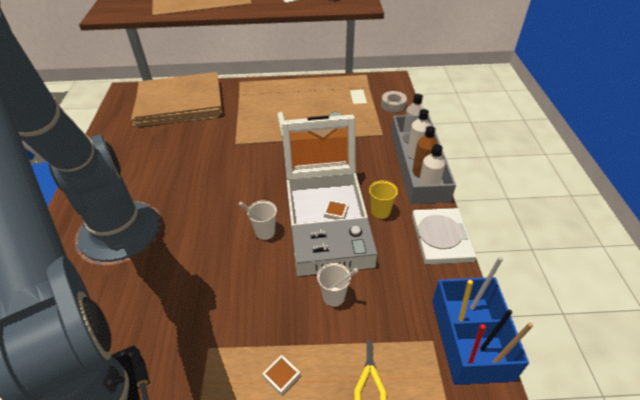

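The pictures show the box in the middle with its lid open and leaning left. The wheels are at about (270,197) and (288,197) in the scene view, the button is at (279,221), and three cups stand close by. Next I fit the box pose and work out the first leg.

```bash
cat > b.py <<'E'
from h import *
for cam in ('scene','side'):
    p=vision.snapshot(cam); c=cloud(p)
    m=(abs(c[...,2]-.062)<.004)&(abs(c[...,0]-.585)<.13)&(c[...,1]>-.2)&(c[...,1]<-.06)&(p['z_map']>0)
    q=c[m][:,:2].astype(np.float32); r=cv2.minAreaRect(q*1000); print(cam,m.sum(),r,'z',np.median(c[m][:,2]))
    b=cv2.boxPoints(r); print(b.round(1).tolist())
s=status.get_state()
print('leg1',rel([.60,-.15,.36],s).round(1),'leg12',rel([.60,.29,.36],s).round(1))
E
python3 b.py
```

```text
scene 2088 ((589.2831420898438, -115.35639953613281), (202.85292053222656, 123.40229034423828), 3.7496962547302246) z 0.05999133695365377
[[484.0, -60.400001525878906], [492.1000061035156, -183.60000610351562], [694.5, -170.3000030517578], [686.5, -47.20000076293945]]
side 2622 ((589.386474609375, -118.60785675048828), (200.84202575683594, 123.67207336425781), 2.529792547225952) z 0.06339670663949593
[[486.29998779296875, -61.29999923706055], [491.79998779296875, -184.8000030517578], [692.4000244140625, -176.0], [687.0, -52.400001525878906]]
leg1 [-294.  -487.1 -126.4] leg12 [-695.9 -666.  -126.4]
```

```bash
python3 -m creep '[[[-30,-50,-40,0,0,-0.14,0],[-60,-100,-80,0,0,-0.28,0],[-95,-145,-126,0,0,-0.42,0],[-120,-190,-126,0,0,-0.56,0],[-150,-240,-126,0,0,-0.70,0],[-180,-290,-126,0,0,-0.84,0],[-205,-335,-126,0,0,-0.98,0],[-232,-380,-126,0,0,-1.12,0]]]'; python3 -c "
from h import *
s=st()
print(rel([.60,-.15,.36],s).round(1),rel([.58,.285,.36],s).round(1))"
```

```text
clock: 2.3
tcp_pos: [0.4833, -0.3118, 0.3578]
eef_rot: [179.9, -0.1, -1.5]
force: [0.6, -0.9, 0.0]
finger_gap: 0.031
{'clock': 2.3, 'qpos': [47.1002, 14.2209, -23.039, 90.8092, 5.7184, 76.0404, 21.7951], 'tcp_pos': [0.4833, -0.3118, 0.3578], 'eef_rot': [179.9354, -0.0698, -1.5262], 'force': [0.5939, -0.927, 0.0185], 'finger_gap': 0.031}
[ 112.4 -164.8   -2.3] [  80.8 -599.1   -2.8]
```

```bash
python3 -m creep '[[[30,-40,-2,0,0,-0.05,0],[58,-80,-2,0,0,-0.096,0],[85,-120,-2,0,0,-0.096,0],[100,-165,-2,0,0,-0.096,0],[100,-214,-2,0,0,-0.096,0],[98,-263,-2,0,0,-0.096,0],[95,-312,-2,0,0,-0.096,0],[92,-361,-2,0,0,-0.096,0]]]'; python3 -m creep '[[[-2,-49,0,0,0,0,0],[-4,-98,0,0,0,0,0],[-6,-147,0,0,0,0,0],[-8,-196,0,0,0,0,0],[-10,-235,0,0,0,0,0],[-10,-235,0,0,0,0,0]]]';  python3 -c "
from h import *
s=st()
print(rel([.575,.28,.197],s).round(1))
p=vision.snapshot('scene');print(vision.place_of(p,'lid_edge'))"
```

```text
clock: 3.1
tcp_pos: [0.5845, 0.0485, 0.3597]
eef_rot: [179.9, -0.1, 4.0]
force: [0.7, -0.4, -0.3]
finger_gap: 0.0
clock: 3.7
tcp_pos: [0.555, 0.2896, 0.3594]
eef_rot: [-179.8, -0.0, 4.6]
force: [0.0, -0.2, -0.1]
finger_gap: 0.0003
{'clock': 3.7, 'qpos': [-4.1195, 21.922, -38.2224, 83.2529, 13.4533, 79.3772, -38.1774], 'tcp_pos': [0.555, 0.2896, 0.3594], 'eef_rot': [-179.8221, -0.0129, 4.5923], 'force': [0.0119, -0.2222, -0.1111], 'finger_gap': 0.0003}
[ 19.2  11.7 162.4]
[{'centre': [0.5659, 0.1953, 0.2168], 'confidence': 0.66}]
```

```bash
python3 -m creep '[[[10,5,45,0,0,0,0],[19,10,90,0,0,0,0],[19,12,135,0,0,0,0],[19,12,162,0,0,0,0],[19,12,162,0,0,0,0]]]'; python3 -m creep '[[[0,15,0,0,0,0,0],[0,30,0,0,0,0,0],[0,45,0,0,0,0,0],[0,60,0,0,0,0,0],[0,75,0,0,0,0,0],[0,90,0,0,0,0,0],[0,105,0,0,0,0,0],[0,120,0,0,0,0,0]]]';  python3 -c "
from h import *
s=st()
p=vision.snapshot('scene');print(vision.place_of(p,'lid_edge'))"
```

```text
clock: 4.3
tcp_pos: [0.5769, 0.2677, 0.1925]
eef_rot: [179.6, 0.4, 3.9]
force: [-0.1, -0.5, 0.3]
finger_gap: 0.0006
clock: 5.1
tcp_pos: [0.5852, 0.1472, 0.1937]
eef_rot: [179.6, 0.3, 3.9]
force: [0.3, 2.7, 3.0]
finger_gap: -0.0
{'clock': 5.1, 'qpos': [7.5787, 26.507, -34.999, 98.7465, 17.3363, 60.6399, -29.3978], 'tcp_pos': [0.5852, 0.1472, 0.1937], 'eef_rot': [179.638, 0.3352, 3.9122], 'force': [0.3333, 2.6767, 2.9845], 'finger_gap': -0.0}
[{'centre': [0.5715, 0.1365, 0.2343], 'confidence': 0.81}]
```

```bash
python3 -m creep '[[[0,14,0,0,0,0,0],[0,28,0,0,0,0,0],[0,42,0,0,0,0,0],[0,56,0,0,0,0,0],[0,70,0,0,0,0,0],[0,84,0,0,0,0,0],[0,98,0,0,0,0,0],[0,98,0,0,0,0,0]]]';  python3 -c "
from h import *
s=st()
p=vision.snapshot('scene');print(vision.place_of(p,'lid_edge'))
print(rel([.56,-.107,.25],s).round(1))"
```

```text
clock: 6.0
tcp_pos: [0.5918, 0.0419, 0.1934]
eef_rot: [179.3, 0.5, 3.4]
force: [0.5, 0.2, 0.1]
finger_gap: 0.0003
{'clock': 6.0, 'qpos': [16.836, 25.3653, -33.7758, 100.1046, 16.6731, 60.098, -19.5818], 'tcp_pos': [0.5918, 0.0419, 0.1934], 'eef_rot': [179.27, 0.4862, 3.3726], 'force': [0.52, 0.1683, 0.0523], 'finger_gap': 0.0003}
[{'centre': [0.5815, 0.0093, 0.1955], 'confidence': 0.57}]
[-41.  147.4 -54.4]
```

```bash
python3 -m creep '[[[0,0,-45,0,0,0,0],[0,0,-70,0,0,0,0],[-10,45,-70,0,0,0,0],[-20,90,-70,0,0,0,0],[-41,135,-70,0,0,0,0],[-41,147,-70,0,0,0,0],[-41,147,-70,0,0,0,0]]]';python3 -m creep '[[[0,0,0,0,0,0,0],[0,0,0,0,0,0,0],[0,0,0,0,0,0,0],[0,0,0,0,0,0,0],[0,0,0,0,0,0,0],[0,0,0,0,0,0,0],[0,0,0,0,0,0,0],[0,0,0,0,0,0,0]]]';python3 -m creep '[[[0,0,0,0,0,0,0],[0,0,0,0,0,0,0],[0,0,0,0,0,0,0],[0,0,0,0,0,0,0],[0,0,0,0,0,0,0],[0,0,0,0,0,0,0],[0,0,0,0,0,0,0],[0,0,0,0,0,0,0]]]'
python3 -m creep '[[[0,0,0,0,0,0,0],[0,0,0,0,0,0,0],[0,0,0,0,0,0,0],[0,0,0,0,0,0,0],[0,0,0,0,0,0,0],[0,0,0,0,0,0,0],[0,0,0,0,0,0,0],[0,0,0,0,0,0,0]]]'
cat > w.py <<'E'
from h import *
import sys
s=st()
C=np.array([.5835,-.0278]);y=np.radians(4);Rb=np.array([[np.cos(y),-np.sin(y)],[np.sin(y),np.cos(y)]])
def W(bx,by,z): return np.r_[C+Rb@[bx/1000,by/1000],z]
p=vision.snapshot('scene'); d=vision.place_of(p,'lid_edge'); print('lid',d)
print(proj(p,[W(-35,-75,.062),W(-35,-120,.062),W(60,-75,.074)]).round(1).tolist())
pw=vision.snapshot('wrist'); save(pw,sys.argv[1])
pts=proj(pw,[W(-35,-75,.062),W(-35,-120,.062),W(60,-75,.074),W(100,-150,.062),W(-100,-150,.062),W(-100,-30,.062)]); print(pts.round(1).tolist())
E
python3 w.py wrist1.png
```

```text
clock: 6.8
tcp_pos: [0.5602, -0.1058, 0.2657]
eef_rot: [179.3, 0.5, 3.3]
force: [-0.6, 0.8, -0.0]
finger_gap: -0.0001
clock: 7.6
tcp_pos: [0.5602, -0.1058, 0.2656]
eef_rot: [179.3, 0.5, 3.3]
force: [-0.3, -0.9, -0.1]
finger_gap: 0.0004
clock: 8.4
tcp_pos: [0.5602, -0.1058, 0.2656]
eef_rot: [179.3, 0.5, 3.3]
force: [0.8, 0.2, 0.8]
finger_gap: 0.0007
clock: 9.2
tcp_pos: [0.5602, -0.1058, 0.2656]
eef_rot: [179.3, 0.5, 3.3]
force: [0.3, -0.4, 0.2]
finger_gap: 0.0005
{'clock': 9.2, 'qpos': [31.8606, 18.7464, -32.7511, 98.5437, 11.6991, 66.3832, -0.9767], 'tcp_pos': [0.5602, -0.1058, 0.2656], 'eef_rot': [179.3338, 0.4512, 3.3233], 'force': [0.2976, -0.4327, 0.2232], 'finger_gap': 0.0005}
lid [{'centre': [0.5849, -0.0475, 0.088], 'confidence': 0.95}]
[[286.1, 197.0], [269.8, 195.2], [277.7, 218.4]]
[[314.7, 177.7], [315.3, 213.1], [396.3, 179.1], [421.6, 234.5], [264.7, 235.7], [258.4, 140.4]]
```

View pics/wrist1.png

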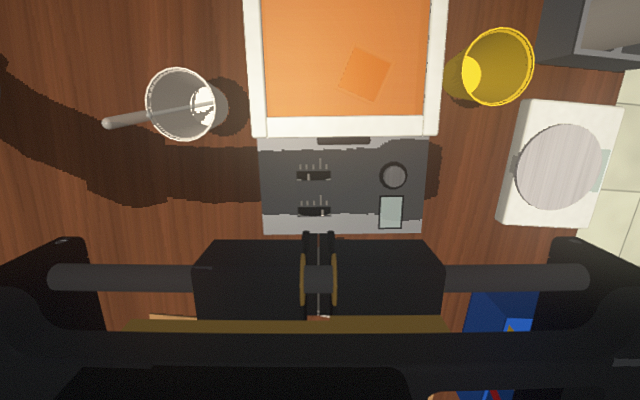

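The lid is shut: its edge is at z 0.088 and the frame is flush in the picture. The level wheel is at about (313,174) and the button at (393,175). I'll zoom in on the wheel.

```bash
python3 -c "
import cv2
f=cv2.imread('pics/wrist1.png');cv2.imwrite('pics/z1.png',cv2.resize(f[135:240,250:430],None,fx=4.4,fy=4.4,interpolation=cv2.INTER_CUBIC))"; python3 -m creep '[[[0,-5,30,0,0,0,0],[0,-55,60,0,0,0,0],[0,-65,60,0,0,0,0],[0,-65,60,0,0,0,0]]]'; python3 w.py wrist2.png; python3 -c "
import cv2
f=cv2.imread('pics/wrist2.png');cv2.imwrite('pics/z2.png',f)"
```

```text
clock: 9.75
tcp_pos: [0.555, -0.0381, 0.204]
eef_rot: [179.4, 0.6, 3.7]
force: [0.2, -0.6, -0.5]
finger_gap: 0.0002
{'clock': 9.75, 'qpos': [25.7026, 21.1406, -33.5555, 104.3485, 14.0486, 59.1666, -9.8108], 'tcp_pos': [0.555, -0.0381, 0.204], 'eef_rot': [179.4436, 0.5691, 3.6583], 'force': [0.2073, -0.6457, -0.5175], 'finger_gap': 0.0002}
lid [{'centre': [0.5833, -0.047, 0.0896], 'confidence': 0.98}]
[[286.1, 197.0], [269.8, 195.2], [277.7, 218.4]]
[[313.8, 248.1], [314.5, 284.8], [405.6, 252.4], [432.5, 306.5], [258.4, 307.7], [250.1, 208.6]]
```

View pics/z1.png

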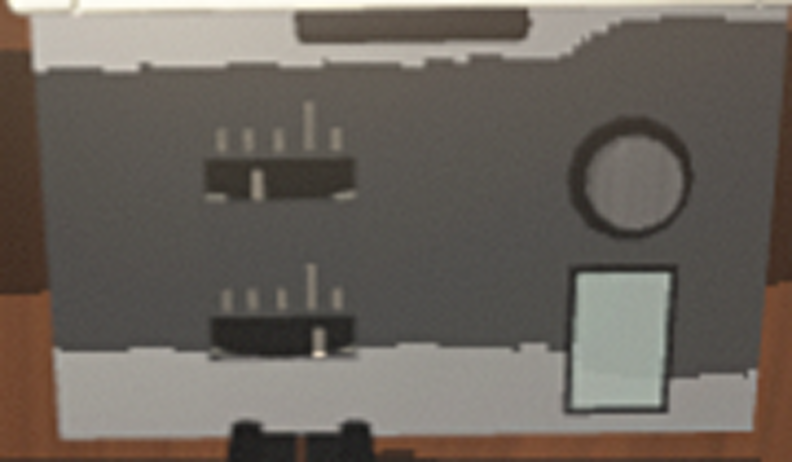

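```bash
python3 -c "
import cv2
f=cv2.imread('pics/wrist2.png');cv2.imwrite('pics/z2.png',cv2.resize(f[200:345,240:440],None,fx=4,fy=4,interpolation=cv2.INTER_CUBIC))"
python3 -c "
from h import *
s=status.get_state()
r=R.from_matrix(rot(s['eef_rot']).T@R.from_euler('xyz',[180,0,4],degrees=True).as_matrix()).as_rotvec()
C=np.array([.5835,-.0278]);y=np.radians(4);Rb=np.array([[np.cos(y),-np.sin(y)],[np.sin(y),np.cos(y)]])
t=np.r_[C+Rb@[-.047,-.075],.11];print(t,rel(t,s).round(1),r.round(4))"
```

```text
[ 0.54184623 -0.10589586  0.11      ] [-17.6  60.8  96.3] [ 0.0126  0.0069 -0.0132]
```

View pics/z2.png

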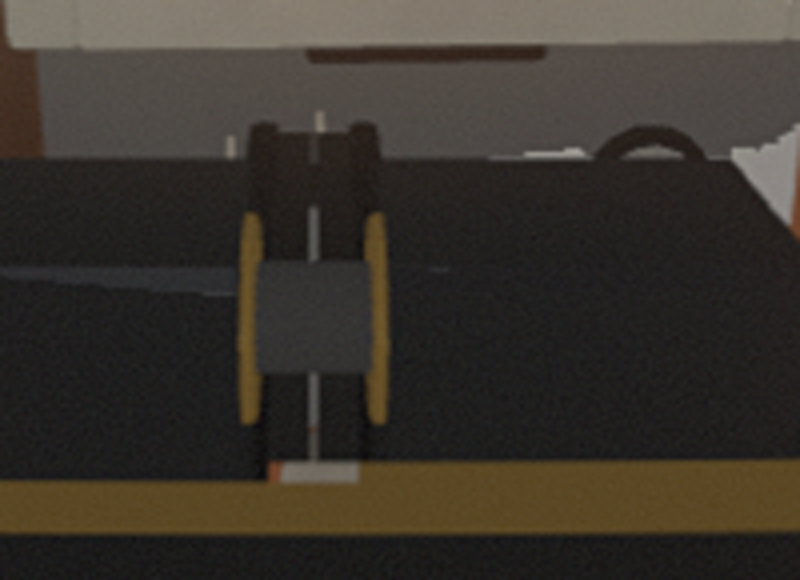

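```bash
python3 -m creep '[[[-10,45,0,0.0126,0.0069,-0.0132,0],[-17.6,61,20,0.0126,0.0069,-0.0132,0],[-17.6,61,60,0.0126,0.0069,-0.0132,0],[-17.6,61,85,0.0126,0.0069,-0.0132,0],[-17.6,61,96,0.0126,0.0069,-0.0132,0],[-17.6,61,96,0.0126,0.0069,-0.0132,0],[-17.6,61,96,0.0126,0.0069,-0.0132,0]]]'; cat > f.py <<'E'
from h import *
s=status.get_state(); print(s['clock'],np.round(s['tcp_pos'],5),np.round(s['eef_rot'],2),np.round(s['force'],2),np.round(s['tau'],2))
C=np.array([.5835,-.0278]);y=np.radians(4);Rb=np.array([[np.cos(y),-np.sin(y)],[np.sin(y),np.cos(y)]])
print('box mm',((np.array(s['tcp_pos'])[:2]-C)@Rb*1000).round(1))
p=vision.snapshot('scene'); print('level z-line',[(round(d['confidence'],2),np.round(d['centre'],4)) for d in vision.place_of(p,'level_dial')[:2]])
f=[]
for i in range(6):
    vision.snapshot('side') if i<3 else None
    f.append(status.get_state()['force'])
print(np.round(f,2).tolist())
E
python3 f.py
```

```text
clock: 10.6
tcp_pos: [0.543, -0.1065, 0.1116]
eef_rot: [180.0, -0.1, 4.0]
force: [-0.2, 0.4, 0.5]
finger_gap: 0.0004
10.6 [ 0.54299 -0.1065   0.11155] [ 1.7997e+02 -1.3000e-01  3.9700e+00] [-0.2   0.39  0.52] [ 2.100e-01 -4.126e+01 -4.790e+00 -1.775e+01 -4.000e-02  6.000e-02
  0.000e+00]
box mm [-45.9 -75.7]
level z-line [(0.48, array([ 0.5542, -0.1057,  0.0617]))]
[[-0.6, -0.56, 0.55], [0.29, -0.11, 0.4], [0.11, -0.16, -0.51], [0.11, -0.16, -0.51], [0.11, -0.16, -0.51], [0.11, -0.16, -0.51]]
```

```bash
python3 -m creep '[[[-1,0,10,0,0,0,0],[-1,0,20,0,0,0,0],[-1,0,25,0,0,0,0],[-1,0,26.5,0,0,0,0],[-1,0,27,0,0,0,0],[-1,0,27,0,0,0,0]]]'; python3 -c "
from h import *
st()"; python3 -m creep '[[[0,0,0.3,0,0,0,0],[0,0,0.6,0,0,0,0]]]';python3 -c "
from h import *
st()"
```

```text
clock: 11.45
tcp_pos: [0.5418, -0.1061, 0.0844]
eef_rot: [180.0, -0.1, 4.0]
force: [0.2, -0.2, 0.0]
finger_gap: 0.0006
{'clock': 11.45, 'qpos': [29.234, 28.737, -29.1874, 111.4167, 19.543, 44.5758, -7.0086], 'tcp_pos': [0.5418, -0.1061, 0.0844], 'eef_rot': [179.9664, -0.1181, 4.0132], 'force': [0.2476, -0.2154, 0.0386], 'finger_gap': 0.0006}
clock: 11.65
tcp_pos: [0.542, -0.1061, 0.084]
eef_rot: [180.0, -0.1, 4.0]
force: [-0.2, -0.0, 0.4]
finger_gap: 0.0003
{'clock': 11.65, 'qpos': [29.2125, 28.7697, -29.1672, 111.4231, 19.5824, 44.5105, -7.0434], 'tcp_pos': [0.542, -0.1061, 0.084], 'eef_rot': [179.9577, -0.1474, 4.0119], 'force': [-0.1623, -0.0107, 0.358], 'finger_gap': 0.0003}
```

```bash
cat > ok.py <<'E'
from workcell import status
import sys
s=status.get_state(); print(round(s['tcp_pos'][2],5),[round(float(x),2) for x in s['force']])
sys.exit(s['force'][2]>1.8)
E
python3 -m creep '[[[0,0,0.3,0,0,0,0],[0,0,0.4,0,0,0,0]]]' >/dev/null&& python3 ok.py &&
python3 -m creep '[[[0,0,0.3,0,0,0,0],[0,0,0.4,0,0,0,0]]]' >/dev/null&& python3 ok.py &&
python3 -m creep '[[[0,0,0.3,0,0,0,0],[0,0,0.4,0,0,0,0]]]' >/dev/null&& python3 ok.py &&
python3 -m creep '[[[0,0,0.2,0,0,0,0],[0,0,0.3,0,0,0,0]]]' >/dev/null&& python3 ok.py &&
python3 -m creep '[[[0,0,0.2,0,0,0,0],[0,0,0.3,0,0,0,0]]]' >/dev/null&& python3 ok.py &&
python3 -m creep '[[[0,0,0.2,0,0,0,0],[0,0,0.3,0,0,0,0]]]' >/dev/null&& python3 ok.py &&
python3 -m creep '[[[0,0,0.2,0,0,0,0],[0,0,0.3,0,0,0,0]]]' >/dev/null&& python3 ok.py &&
python3 -m creep '[[[0,0,0.2,0,0,0,0],[0,0,0.3,0,0,0,0]]]' >/dev/null&& python3 ok.py &&
python3 -m creep '[[[0,0,0.2,0,0,0,0],[0,0,0.3,0,0,0,0]]]' >/dev/null&& python3 ok.py
```

```text
0.08373 [-0.61, 0.36, -0.28]False
```

```bash
sed -i 's/sys.exit(\(.*\))/sys.exit(int(\1))/' ok.py
python3 -m creep '[[[0,0,0.3,0,0,0,0],[0,0,0.4,0,0,0,0]]]' >/dev/null&& python3 ok.py &&
python3 -m creep '[[[0,0,0.3,0,0,0,0],[0,0,0.4,0,0,0,0]]]' >/dev/null&& python3 ok.py &&
python3 -m creep '[[[0,0,0.2,0,0,0,0],[0,0,0.3,0,0,0,0]]]' >/dev/null&& python3 ok.py &&
python3 -m creep '[[[0,0,0.2,0,0,0,0],[0,0,0.3,0,0,0,0]]]' >/dev/null&& python3 ok.py &&
python3 -m creep '[[[0,0,0.2,0,0,0,0],[0,0,0.3,0,0,0,0]]]' >/dev/null&& python3 ok.py &&
python3 -m creep '[[[0,0,0.2,0,0,0,0],[0,0,0.3,0,0,0,0]]]' >/dev/null&& python3 ok.py &&
python3 -m creep '[[[0,0,0.2,0,0,0,0],[0,0,0.3,0,0,0,0]]]' >/dev/null&& python3 ok.py &&
python3 -m creep '[[[0,0,0.2,0,0,0,0],[0,0,0.3,0,0,0,0]]]' >/dev/null&& python3 ok.py &&
python3 -m creep '[[[0,0,0.2,0,0,0,0],[0,0,0.3,0,0,0,0]]]' >/dev/null&& python3 ok.py &&
python3 -m creep '[[[0,0,0.2,0,0,0,0],[0,0,0.3,0,0,0,0]]]' >/dev/null&& python3 ok.py
```

```text
0.08339 [-0.15, -1.05, 0.87]
0.08293 [0.77, -0.42, 0.25]
0.08259 [-0.95, 0.0, 0.12]
0.08226 [0.37, 0.34, -0.77]
0.08192 [0.41, 0.36, 0.1]
0.08161 [-0.34, -0.61, -0.36]
0.08131 [0.3, -0.18, -0.7]
0.08095 [-0.8, 0.99, 0.18]
0.08064 [0.11, -0.21, 0.17]
0.08033 [-0.3, 0.14, -0.52]
```

```bash

python3 -m creep '[[[0,0,0.2,0,0,0,0],[0,0,0.3,0,0,0,0]]]' >/dev/null&& python3 ok.py &&
python3 -m creep '[[[0,0,0.2,0,0,0,0],[0,0,0.3,0,0,0,0]]]' >/dev/null&& python3 ok.py &&
python3 -m creep '[[[0,0,0.2,0,0,0,0],[0,0,0.3,0,0,0,0]]]' >/dev/null&& python3 ok.py &&
python3 -m creep '[[[0,0,0.2,0,0,0,0],[0,0,0.3,0,0,0,0]]]' >/dev/null&& python3 ok.py &&
python3 -m creep '[[[0,0,0.2,0,0,0,0],[0,0,0.3,0,0,0,0]]]' >/dev/null&& python3 ok.py &&
python3 -m creep '[[[0,0,0.2,0,0,0,0],[0,0,0.3,0,0,0,0]]]' >/dev/null&& python3 ok.py &&
python3 -m creep '[[[0,0,0.2,0,0,0,0],[0,0,0.3,0,0,0,0]]]' >/dev/null&& python3 ok.py &&
python3 -m creep '[[[0,0,0.2,0,0,0,0],[0,0,0.3,0,0,0,0]]]' >/dev/null&& python3 ok.py ; python3 f.py
```

```text
0.07998 [-0.12, 1.06, -0.0]
0.07968 [0.89, 0.42, -0.11]
0.07935 [0.18, -0.2, -0.17]
0.07902 [-0.56, -0.87, -0.49]
0.0787 [0.1, -0.79, -0.23]
0.07837 [0.13, 0.4, -0.35]
0.07811 [0.63, -0.28, 0.55]
0.07788 [0.21, -1.02, 1.19]
15.45 [ 0.54201 -0.10615  0.07788] [ 1.7995e+02 -1.5000e-01  4.0100e+00] [ 0.21 -1.02  1.19] [-1.000e-02 -4.312e+01 -5.170e+00 -1.679e+01 -4.000e-02 -2.000e-02
 -0.000e+00]
box mm [-46.9 -75.3]
level z-line [(0.58, array([ 0.5542, -0.1047,  0.0639]))]
[[-0.15, -0.54, 1.32], [-0.23, -0.31, 1.26], [-0.8, 0.54, -0.23], [-0.8, 0.54, -0.23], [-0.8, 0.54, -0.23], [-0.8, 0.54, -0.23]]
```

```bash
sed -i 's/1\.8/3.5/' ok.py
python3 -m creep '[[[0,0,0.2,0,0,0,0],[0,0,0.2,0,0,0,0]]]' >/dev/null&& python3 ok.py &&
python3 -m creep '[[[0,0,0.2,0,0,0,0],[0,0,0.2,0,0,0,0]]]' >/dev/null&& python3 ok.py &&
python3 -m creep '[[[0,0,0.2,0,0,0,0],[0,0,0.2,0,0,0,0]]]' >/dev/null&& python3 ok.py &&
python3 -m creep '[[[0,0,0.2,0,0,0,0],[0,0,0.2,0,0,0,0]]]' >/dev/null&& python3 ok.py &&
python3 -m creep '[[[0,0,0.2,0,0,0,0],[0,0,0.2,0,0,0,0]]]' >/dev/null&& python3 ok.py ; python3 f.py
```

```text
0.07776 [-1.19, -0.2, 2.59]
0.07766 [-0.32, 0.8, 2.9]
0.07758 [0.55, -0.88, 3.06]
0.0775 [-0.82, -0.09, 4.03]
16.5 [ 0.54209 -0.10617  0.0775 ] [ 1.7993e+02 -1.6000e-01  4.0100e+00] [-0.82 -0.09  4.03] [-1.100e-01 -4.161e+01 -4.960e+00 -1.645e+01  1.000e-02 -3.100e-01
 -0.000e+00]
box mm [-46.8 -75.3]
level z-line [(0.58, array([ 0.5505, -0.1067,  0.0614]))]
[[-1.22, 0.26, 4.45], [-1.48, 0.58, 4.41], [-1.11, 0.34, 3.78], [-1.11, 0.34, 3.78], [-1.11, 0.34, 3.78], [-1.11, 0.34, 3.78]]
```

```bash

python3 -m creep '[[[0,0,0.4,0,0,0,0],[0,0,0.5,0,0,0,0],[0.5,0,0.5,0,0,0,0],[1,0,0.5,0,0,0,0],[1.5,0,0.5,0,0,0,0],[2,0,0.5,0,0,0,0]]]'; python3 f.py
```

```text
clock: 17.35
tcp_pos: [0.5429, -0.1061, 0.0773]
eef_rot: [179.9, 0.0, 4.0]
force: [-5.2, 0.7, 10.8]
finger_gap: 0.0007
17.35 [ 0.54289 -0.10612  0.07729] [1.7991e+02 1.0000e-02 4.0000e+00] [-5.23  0.67 10.8 ] [-4.900e-01 -3.890e+01 -4.770e+00 -1.695e+01  1.800e-01 -1.480e+00
 -1.000e-02]
box mm [-46.  -75.3]
level z-line [(0.51, array([ 0.5517, -0.1042,  0.065 ])), (0.18, array([ 0.4094, -0.0316,  0.0019]))]
[[-4.92, -0.29, 10.25], [-3.44, 0.85, 10.4], [-4.14, 0.03, 9.79], [-4.14, 0.03, 9.79], [-4.14, 0.03, 9.79], [-4.14, 0.03, 9.79]]
```

```bash

python3 -m creep '[[[0,0,-0.3,0,0,0,0]]]'; python3 f.py
```

```text
clock: 17.7
tcp_pos: [0.5428, -0.1061, 0.0779]
eef_rot: [179.9, 0.0, 4.0]
force: [-1.6, 0.8, 2.3]
finger_gap: 0.0007
17.7 [ 0.54282 -0.10607  0.07787] [179.9    0.     4.01] [-1.62  0.81  2.35] [ 1.000e-02 -4.237e+01 -5.000e+00 -1.657e+01 -0.000e+00 -1.000e-01
 -1.000e-02]
box mm [-46.  -75.2]
level z-line [(0.54, array([0.457 , 0.4365, 0.0082])), (0.53, array([ 0.5532, -0.1065,  0.0628]))]
[[-2.4, 0.3, 4.7], [-1.59, 0.17, 4.52], [-1.23, 0.9, 4.26], [-1.23, 0.9, 4.26], [-1.23, 0.9, 4.26], [-1.23, 0.9, 4.26]]
```

```bash

python3 -m creep '[[[0.5,0,0.05,0,0,0,0],[1,0,0.05,0,0,0,0],[1.5,0,0.05,0,0,0,0],[2,0,0.05,0,0,0,0]]]'; python3 ok.py;  python3 -m creep '[[[0.5,0,0,0,0,0,0],[1,0,0,0,0,0,0]]]'; python3 f.py
```

```text
clock: 18.35
tcp_pos: [0.5442, -0.106, 0.0777]
eef_rot: [179.9, 0.1, 4.0]
force: [-3.9, 0.2, 9.1]
finger_gap: 0.0003
0.07773 [-3.87, 0.16, 9.13]
clock: 18.55
tcp_pos: [0.5445, -0.106, 0.0778]
eef_rot: [179.9, 0.2, 4.0]
force: [-3.4, 0.6, 8.0]
finger_gap: 0.0005
18.55 [ 0.54451 -0.106    0.07782] [179.88   0.21   3.99] [-3.42  0.63  7.96] [-3.400e-01 -4.031e+01 -4.880e+00 -1.697e+01  1.400e-01 -1.090e+00
 -1.000e-02]
box mm [-44.3 -75.3]
level z-line [(0.44, array([ 0.5825, -0.2463, -0.0018])), (0.41, array([ 0.5537, -0.1037,  0.0643]))]
[[-3.72, 0.4, 8.41], [-3.51, 0.36, 7.67], [-3.37, 0.57, 7.35], [-3.37, 0.57, 7.35], [-3.37, 0.57, 7.35], [-3.37, 0.57, 7.35]]
```

```bash

python3 -m creep '[[[0.6,0,-0.03,0,0,0,0],[1.2,0,-0.03,0,0,0,0],[1.8,0,-0.03,0,0,0,0],[2.4,0,-0.03,0,0,0,0]]]'; python3 ok.py;  python3 -m creep '[[[0.6,0,-0.1,0,0,0,0],[1.2,0,-0.1,0,0,0,0],[1.8,0,-0.1,0,0,0,0],[2.4,0,-0.1,0,0,0,0]]]'; python3 f.py
```

```text
clock: 19.2
tcp_pos: [0.5468, -0.1058, 0.0782]
eef_rot: [179.9, 0.2, 4.0]
force: [-2.6, 0.5, 8.8]
finger_gap: 0.0005
0.0782 [-2.64, 0.47, 8.84]
clock: 19.6
tcp_pos: [0.5491, -0.1056, 0.0784]
eef_rot: [179.9, 0.3, 4.0]
force: [-2.4, 0.3, 6.5]
finger_gap: 0.0003
19.6 [ 0.54906 -0.10564  0.07844] [179.87   0.27   3.98] [-2.43  0.28  6.47] [ -0.16 -41.25  -4.92 -16.64   0.08  -0.68  -0.  ]
box mm [-39.8 -75.2]
level z-line [(0.59, array([ 0.5518, -0.1068,  0.0661]))]
[[-0.93, 0.57, 5.88], [-2.93, -0.5, 6.8], [-1.38, 1.06, 6.73], [-1.38, 1.06, 6.73], [-1.38, 1.06, 6.73], [-1.38, 1.06, 6.73]]
```

```bash

python3 -m creep '[[[0,0,-3,0,0,0,0],[0,0,-30,0,0,0,0],[0,0,-70,0,0,0,0],[0,-0,-110,0,0,0,0],[0,40,-120,0,0,0,0],[0,40,-120,0,0,0,0]]]'; python3 w.py wrist3.png;  python3 -c "
import cv2
f=cv2.imread('pics/wrist3.png');cv2.imwrite('pics/z3.png',cv2.resize(f[60:230,230:430],None,fx=4,fy=3.5,interpolation=cv2.INTER_CUBIC))"
```

```text
clock: 20.45
tcp_pos: [0.5538, -0.1515, 0.2005]
eef_rot: [179.6, -0.0, 3.6]
force: [-0.5, -0.9, -0.5]
finger_gap: 0.0009
{'clock': 20.45, 'qpos': [35.1766, 22.3186, -31.3482, 102.7706, 13.8729, 58.5973, 2.0166], 'tcp_pos': [0.5538, -0.1515, 0.2005], 'eef_rot': [179.5797, -0.002, 3.5609], 'force': [-0.4629, -0.919, -0.4582], 'finger_gap': 0.0009}
lid [{'centre': [0.5833, -0.0493, 0.0909], 'confidence': 0.65}]
[[286.1, 197.0], [269.8, 195.2], [277.7, 218.4]]
[[323.9, 152.6], [323.8, 198.2], [427.8, 154.2], [455.3, 226.2], [260.1, 226.5], [253.0, 103.6]]
```

View pics/z3.png

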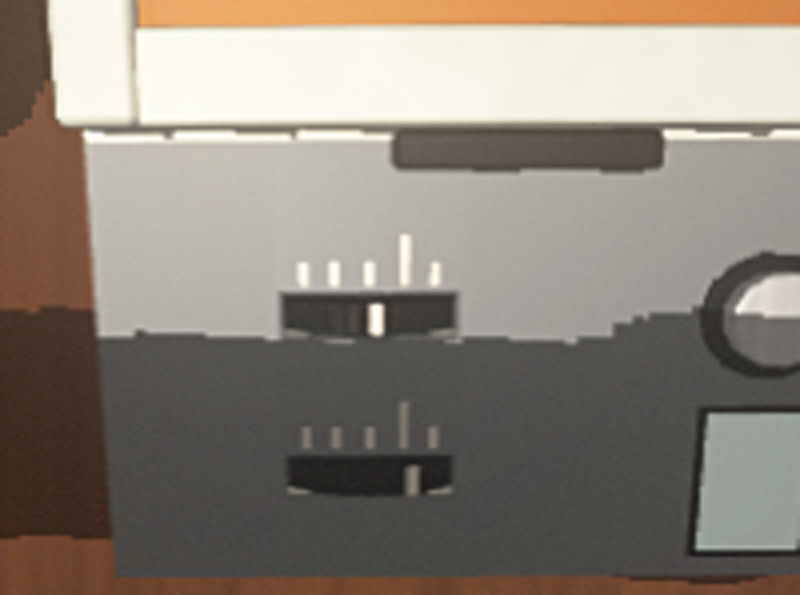

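The line now sits at about +0.06 rad (376 px, between the 0 tick at 369 and the long tick at 404), and the timer hasn't moved. It needs one more stroke of about 7 mm.

```bash
cat > g.py <<'E'
from h import *
import sys
s=status.get_state()
r=R.from_matrix(rot(s['eef_rot']).T@R.from_euler('xyz',[180,0,4],degrees=True).as_matrix()).as_rotvec()
print(rel([float(v) for v in sys.argv[1:4]],s).round(1),r.round(4))
E
python3 g.py .5421 -.1062 .083
```

```text
[ -6.6 -39.8 114.8] [ 0.0015  0.0052 -0.0009]
```

```bash
python3 -m creep '[[[-6.6,-40,20,0.0015,0.0052,-0.0009,0],[-6.6,-40,65,0.0015,0.0052,-0.0009,0],[-6.6,-40,105,0.0015,0.0052,-0.0009,0],[-6.6,-40,113,0.0015,0.0052,-0.0009,0],[-6.6,-40,114,0.0015,0.0052,-0.0009,0],[-6.6,-40,114,0.0015,0.0052,-0.0009,0],[-6.6,-40,114,0.0015,0.0052,-0.0009,0]]]'; python3 g.py .5421 -.1062 .0795
```

```text
clock: 21.3
tcp_pos: [0.5436, -0.106, 0.0856]
eef_rot: [180.0, -0.2, 4.0]
force: [0.5, 0.4, -0.2]
finger_gap: 0.0007
[-1.6  0.1  6.1] [ 0.0008 -0.0035 -0.0001]
```

```bash
python3 -m creep '[[[-1.5,0,3,0,0,0,0],[-1.5,0,5,0,0,0,0],[-1.5,0,6,0,0,0,0],[-1.5,0,6,0,0,0,0]]]' && python3 ok.py &&
python3 -m creep '[[[0,0,0.3,0,0,0,0],[0,0,0.4,0,0,0,0]]]' >/dev/null&& python3 ok.py &&
python3 -m creep '[[[0,0,0.3,0,0,0,0],[0,0,0.4,0,0,0,0]]]' >/dev/null&& python3 ok.py &&
python3 -m creep '[[[0,0,0.2,0,0,0,0],[0,0,0.3,0,0,0,0]]]' >/dev/null&& python3 ok.py &&
python3 -m creep '[[[0,0,0.2,0,0,0,0],[0,0,0.3,0,0,0,0]]]' >/dev/null&& python3 ok.py &&
python3 -m creep '[[[0,0,0.2,0,0,0,0],[0,0,0.2,0,0,0,0]]]' >/dev/null&& python3 ok.py &&
python3 -m creep '[[[0,0,0.2,0,0,0,0],[0,0,0.2,0,0,0,0]]]' >/dev/null&& python3 ok.py &&
python3 -m creep '[[[0,0,0.2,0,0,0,0],[0,0,0.2,0,0,0,0]]]' >/dev/null&& python3 ok.py &&
python3 -m creep '[[[0,0,0.2,0,0,0,0],[0,0,0.2,0,0,0,0]]]' >/dev/null&& python3 ok.py
```

```text
clock: 21.7
tcp_pos: [0.5421, -0.1062, 0.0797]
eef_rot: [179.9, -0.2, 4.0]
force: [0.5, -0.2, -0.3]
finger_gap: 0.0007
0.07966 [0.5, -0.19, -0.3]
0.07921 [-0.03, 0.35, -0.5]
0.07878 [0.21, 0.17, -0.18]
0.07845 [-0.41, 0.44, -0.08]
0.07816 [0.55, 0.09, 0.13]
0.07799 [0.27, 0.38, 0.69]
0.07787 [-0.25, -0.62, 0.75]
0.07777 [-0.95, -0.19, 1.81]
0.0777 [-0.98, 0.56, 2.1]
```

```bash
python3 -m creep '[[[0,0,0.2,0,0,0,0],[0.4,0,0.2,0,0,0,0],[0.8,0,0.2,0,0,0,0]]]' && python3 ok.py ;
python3 -m creep '[[[0.5,0,0.0,0,0,0,0],[1,0,0.0,0,0,0,0]]]' && python3 ok.py; python3 f.py
```

```text
clock: 23.6
tcp_pos: [0.5425, -0.1062, 0.0775]
eef_rot: [179.9, -0.1, 4.0]
force: [-2.8, 0.2, 4.4]
finger_gap: 0.0
0.07749 [-2.8, 0.24, 4.43]
clock: 23.8
tcp_pos: [0.5427, -0.1061, 0.0775]
eef_rot: [179.9, -0.0, 4.0]
force: [-2.9, -0.5, 6.6]
finger_gap: 0.0004
0.07749 [-2.89, -0.48, 6.57]
23.8 [ 0.54266 -0.10613  0.07749] [ 1.7992e+02 -1.0000e-02  3.9800e+00] [-2.89 -0.48  6.57] [-3.900e-01 -4.106e+01 -5.120e+00 -1.753e+01  1.200e-01 -1.130e+00
 -1.000e-02]
box mm [-46.2 -75.3]
level z-line [(0.56, array([ 0.5549, -0.1066,  0.0642]))]
[[-4.06, 0.04, 6.27], [-4.18, 0.16, 5.68], [-3.87, 0.02, 6.13], [-3.87, 0.02, 6.13], [-3.87, 0.02, 6.13], [-3.87, 0.02, 6.13]]
```

```bash
python3 -m creep '[[[0.6,0,0,0,0,0,0],[1.2,0,0,0,0,0,0],[1.8,0,0,0,0,0,0],[2.4,0,-0.05,0,0,0,0]]]' && python3 ok.py ; python3 f.py
```

```text
clock: 24.45
tcp_pos: [0.5447, -0.106, 0.0779]
eef_rot: [179.9, 0.0, 4.0]
force: [-3.4, -0.3, 7.0]
finger_gap: 0.0004
0.07789 [-3.41, -0.28, 6.99]
24.45 [ 0.54469 -0.106    0.07789] [1.799e+02 4.000e-02 3.970e+00] [-3.41 -0.28  6.99] [-3.100e-01 -4.038e+01 -4.920e+00 -1.692e+01  1.200e-01 -1.030e+00
 -1.000e-02]
box mm [-44.2 -75.3]
level z-line [(0.42, array([ 0.5517, -0.1042,  0.0597]))]
[[-3.39, -0.15, 7.45], [-3.15, 0.04, 7.2], [-3.37, -0.48, 7.72], [-3.37, -0.48, 7.72], [-3.37, -0.48, 7.72], [-3.37, -0.48, 7.72]]
```

```bash
python3 -m creep '[[[0.6,0,-0.05,0,0,0,0],[1.2,0,-0.05,0,0,0,0],[1.8,0,-0.05,0,0,0,0],[2.4,0,-0.05,0,0,0,0]]]' && python3 ok.py ;python3 -m creep '[[[0.6,0,-0.05,0,0,0,0],[1.2,0,-0.1,0,0,0,0],[1.8,0,-0.1,0,0,0,0],[1.8,0,-0.1,0,0,0,0]]]' && python3 ok.py ; python3 f.py
```

```text
clock: 25.1
tcp_pos: [0.5474, -0.1058, 0.0783]
eef_rot: [179.9, 0.0, 4.0]
force: [-2.7, -0.0, 6.7]
finger_gap: 0.0002
0.07832 [-2.67, -0.03, 6.73]
clock: 25.5
tcp_pos: [0.5494, -0.1057, 0.0785]
eef_rot: [179.9, -0.0, 4.0]
force: [-2.5, 0.8, 5.0]
finger_gap: 0.0004
0.07851 [-2.48, 0.82, 4.96]
25.5 [ 0.54941 -0.10566  0.07851] [ 1.7989e+02 -1.0000e-02  3.9700e+00] [-2.48  0.82  4.96] [ -0.2  -41.89  -5.08 -16.94   0.06  -0.58  -0.  ]
box mm [-39.4 -75.3]
level z-line [(0.54, array([ 0.5541, -0.1055,  0.0636]))]
[[-1.74, 0.25, 5.45], [-1.96, -0.34, 4.9], [-2.21, -0.01, 5.04], [-2.21, -0.01, 5.04], [-2.21, -0.01, 5.04], [-2.21, -0.01, 5.04]]
```

```bash

python3 -m creep '[[[0,0,-3,0,0,0,0],[0,0,-30,0,0,0,0],[0,0,-70,0,0,0,0],[0,-0,-110,0,0,0,0],[0,40,-120,0,0,0,0],[0,40,-120,0,0,0,0]]]'; python3 w.py wrist4.png;  python3 -c "
import cv2
f=cv2.imread('pics/wrist4.png');cv2.imwrite('pics/z4.png',cv2.resize(f[60:230,230:430],None,fx=4,fy=3.5,interpolation=cv2.INTER_CUBIC))"
```

```text
clock: 26.35
tcp_pos: [0.5536, -0.1516, 0.2006]
eef_rot: [179.6, -0.3, 3.6]
force: [-0.6, -0.8, -1.4]
finger_gap: 0.0004
{'clock': 26.35, 'qpos': [35.4686, 22.2037, -31.5856, 102.9607, 13.8622, 58.2701, 2.0504], 'tcp_pos': [0.5536, -0.1516, 0.2006], 'eef_rot': [179.6052, -0.2911, 3.5566], 'force': [-0.559, -0.774, -1.3826], 'finger_gap': 0.0004}
lid [{'centre': [0.5826, -0.0488, 0.0924], 'confidence': 0.84}, {'centre': [0.6145, 0.4383, 0.0034], 'confidence': 0.57}]
[[286.1, 197.0], [269.8, 195.2], [277.7, 218.4]]
[[323.4, 152.5], [323.4, 198.1], [427.2, 154.1], [454.6, 225.9], [259.7, 226.5], [252.5, 103.5]]
```

View pics/z4.png

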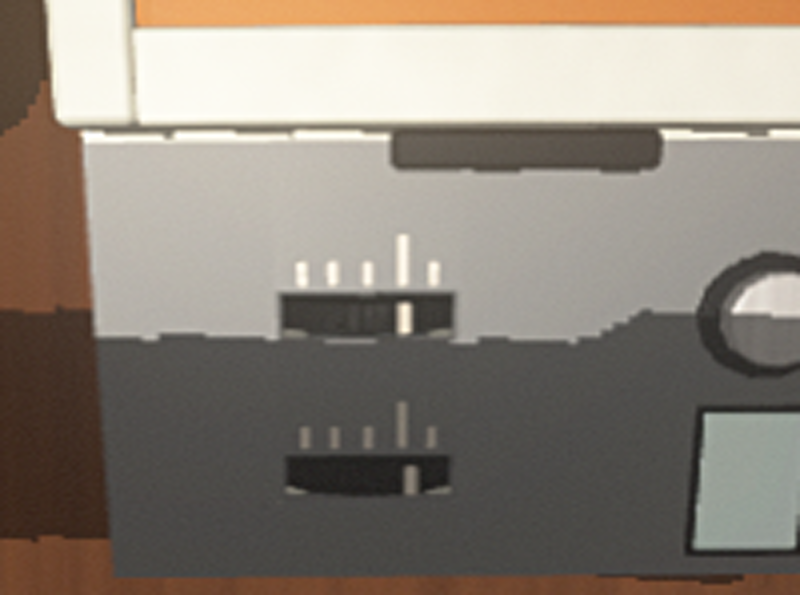

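The line is at the long tick (404 vs 403 px), the timer is unchanged and the lid is shut. Next is the button.

```bash
python3 g.py .6483 -.0982 .095
```

```text
[ 99.5 -40.5 102.9] [ 0.0011  0.0002 -0.001 ]
```

```bash
python3 -m creep '[[[40,-15,0,0,0,0,0],[80,-32,0,0,0,0,0],[99.5,-40.5,20,0,0,0,0],[99.5,-40.5,60,0,0,0,0],[99.5,-40.5,92,0,0,0,0],[99.5,-40.5,98,0,0,0,0],[99.5,-40.5,98,0,0,0,0]]]'; python3 g.py .6483 -.0982 .084
```

```text
clock: 27.2
tcp_pos: [0.6473, -0.0971, 0.0984]
eef_rot: [-180.0, 0.2, 4.0]
force: [0.6, -0.3, 1.1]
finger_gap: 0.0001
[ 0.9  1.1 14.4] [-0.0002  0.0032  0.0004]
```

```bash
python3 -m creep '[[[1,1,6,0,0,0,0],[1,1,12,0,0,0,0],[1,1,14,0,0,0,0],[1,1,15,0,0,0,0],[1,1,16,0,0,0,0],[1,1,17,0,0,0,0]]]'; python3 ok.py; python3 -m creep '[[[0,0,1,0,0,0,0],[0,0,1.5,0,0,0,0]]]'; python3 ok.py
```

```text
clock: 27.8
tcp_pos: [0.6487, -0.0981, 0.0821]
eef_rot: [180.0, 0.1, 4.0]
force: [0.1, -0.6, 3.1]
finger_gap: 0.0005
0.08209 [0.13, -0.55, 3.1]
clock: 28.0
tcp_pos: [0.6487, -0.0982, 0.0809]
eef_rot: [180.0, 0.1, 4.0]
force: [-1.2, 0.1, 3.7]
finger_gap: 0.0002
0.08087 [-1.18, 0.12, 3.71]
```

Force is following the spring curve, about 3 to 4 mm down. I'll keep going to the stop.

```bash
python3 -m creep '[[[0,0,1,0,0,0,0],[0,0,1.5,0,0,0,0]]]'; python3 ok.py;  python3 -m creep '[[[0,0,0.6,0,0,0,0],[0,0,1.2,0,0,0,0]]]'; python3 ok.py; python3 -m creep '[[[0,0,0.6,0,0,0,0],[0,0,1,0,0,0,0]]]'; python3 ok.py
```

```text
clock: 28.2
tcp_pos: [0.6487, -0.0981, 0.0795]
eef_rot: [180.0, 0.1, 4.0]
force: [-0.7, -0.7, 4.4]
finger_gap: 0.0005
0.07951 [-0.67, -0.71, 4.41]
clock: 28.4
tcp_pos: [0.6487, -0.0982, 0.0793]
eef_rot: [180.0, 0.1, 4.0]
force: [-4.4, -0.2, 12.2]
finger_gap: 0.0006
0.07932 [-4.42, -0.24, 12.22]
clock: 28.6
tcp_pos: [0.6488, -0.0981, 0.0794]
eef_rot: [179.9, 0.1, 4.0]
force: [-3.7, -1.1, 10.9]
finger_gap: 0.0002
0.07938 [-3.69, -1.09, 10.94]
```

The button is hard on its stop at z 0.0793 with 11 to 12 N. I'll let go, retreat and check.

```bash
python3 -m creep '[[[0,0,-3,0,0,0,0],[0,0,-12,0,0,0,0],[0,0,-50,0,0,0,0],[0,0,-95,0,0,0,0],[-40,25,-120,0,0,0,0],[-80,40,-120,0,0,0,0],[-95,40,-120,0,0,0,0],[-95,40,-120,0,0,0,0]]]'; python3 w.py wrist5.png;  python3 - <<'E'
import cv2
from h import *
f=cv2.imread('pics/wrist5.png');cv2.imwrite('pics/z5.png',cv2.resize(f[50:230,240:470],None,fx=3.4,fy=3.3,interpolation=cv2.INTER_CUBIC))
for cam in ('side','scene'):
    p=vision.snapshot(cam)
    for n in ('lid_edge','start_top','timer_line','cup_a','phone','paper_tube','pliers','spare_mould'):
        print(cam,n,[(round(float(d['confidence']),2),np.round(d['centre'],3).tolist()) for d in vision.place_of(p,n)[:3]])
E
```

```text
clock: 29.4
tcp_pos: [0.5548, -0.146, 0.1999]
eef_rot: [179.8, 0.2, 3.8]
force: [0.1, -0.1, -0.3]
finger_gap: 0.0006
{'clock': 29.4, 'qpos': [35.3405, 22.6205, -32.2277, 102.6351, 14.0758, 58.9115, 1.5755], 'tcp_pos': [0.5548, -0.146, 0.1999], 'eef_rot': [179.8456, 0.2081, 3.8457], 'force': [0.1304, -0.0733, -0.3148], 'finger_gap': 0.0006}
lid [{'centre': [0.582, -0.0497, 0.0932], 'confidence': 0.86}]
[[286.1, 197.0], [269.8, 195.2], [277.7, 218.4]]
[[317.9, 154.5], [317.9, 199.6], [420.7, 156.4], [448.5, 227.7], [254.7, 227.6], [247.4, 105.7]]
side lid_edge [(0.94, [0.585, -0.051, 0.087])]
side start_top [(0.65, [0.644, -0.097, 0.074]), (0.63, [0.579, -0.245, 0.003]), (0.45, [0.643, -0.442, 0.004])]
side timer_line [(0.59, [0.566, -0.145, 0.068])]
side cup_a [(0.77, [0.732, 0.031, 0.002]), (0.73, [0.404, -0.026, 0.004]), (0.71, [0.577, -0.243, 0.006])]
side phone [(0.57, [0.617, 0.436, 0.003])]
side paper_tube [(0.75, [0.452, 0.435, 0.002]), (0.58, [0.565, -0.143, 0.067])]
side pliers [(0.59, [0.644, -0.443, 0.002])]
side spare_mould [(0.66, [0.456, -0.432, 0.006])]
scene lid_edge [(0.97, [0.583, -0.048, 0.09])]
scene start_top [(0.49, [0.648, -0.096, 0.074])]
scene timer_line [(0.58, [0.564, -0.15, 0.068]), (0.58, [0.554, -0.105, 0.063]), (0.41, [0.647, -0.099, 0.072])]
scene cup_a [(0.94, [0.735, 0.024, -0.002]), (0.83, [0.58, -0.246, 0.002]), (0.69, [0.41, -0.033, -0.002])]
scene phone [(0.69, [0.616, 0.436, 0.005]), (0.63, [0.582, -0.049, 0.088])]
scene paper_tube [(0.9, [0.454, 0.435, 0.006])]
scene pliers [(0.84, [0.645, -0.439, 0.007]), (0.75, [0.614, 0.441, 0.003])]
scene spare_mould [(0.68, [0.454, -0.434, 0.007])]
```

View pics/z5.png

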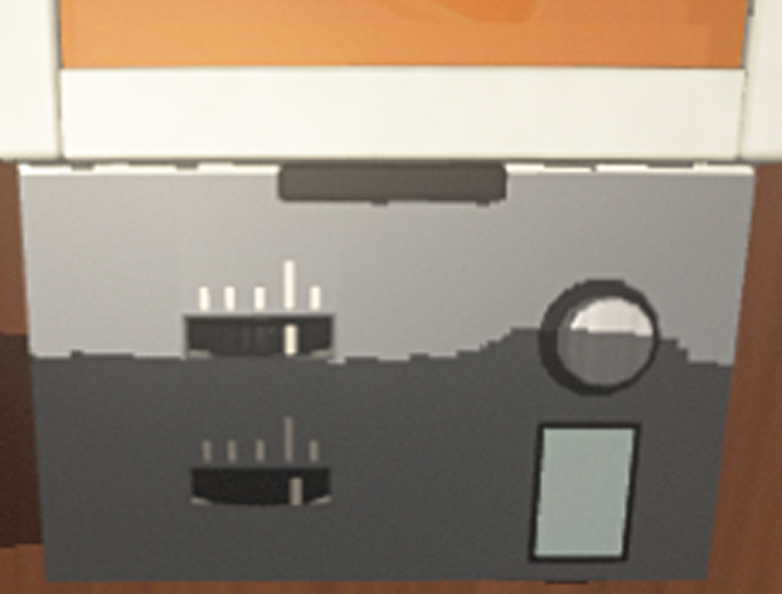

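The level line is still at the long tick (290 vs 289 px), the button is up, the lid is shut and nothing has been displaced.

```bash
python3 -c "
from workcell import ctrl
print(ctrl.close_job())"
```

```text
the job is handed in; nothing more can be done
None
```

The job is handed in after about 30 s of the 67 s. The hand-in gives no verdict, so the results below come from my own checks.

- **Lid:** I pushed it inward past upright and it sank shut. Its edge ended about 0.09 m above the table, and it looks closed in the last picture.
- **Level wheel:** I rolled it from about -0.25 rad to the long tick in two light strokes. In the last picture its line is within a pixel of the long tick, about 0.35 rad.
- **Start button:** I then pressed it to its stop at about 11–12 N and let go. The camera again finds its top at the height it had before.
- **Surroundings:** The timer line looks unchanged beside its ticks. The cups, phone, paper tube, pliers and spare mould are within a few mm of where they started, which is camera accuracy. I did not re-measure the mould under the lid after closing it. At hand-in the arm was clear of everything.

**Doubtful point:** early in the first wheel stroke the wrist sensor read 10.8 N down plus 5.2 N sideways, about 12 N together with roughly 0.5–1 N of noise. That is right at the wheel's limit. I eased off at once, and the later readings I took stayed below about 10 N.

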